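# Restock the tip-box column on the counting scale and hold its recessed reset button

### The arm

A 7-joint arm with a two-finger parallel gripper is mounted at the origin on the work surface. World frame = base frame: x ahead of the robot, y to its left, z up, the work surface at z = 0. Lengths are in m, angles in rad, forces in N, time in s.
With the tool pointing down it reaches from about 0.4 to 0.85 m from the base axis. Payload 4.5 kg.
Tool frame: the origin (TCP) lies midway between the tips of the shut fingers; the grasp point (between the pads) lies 19 mm behind it; z points along the fingers, y is the direction in which the jaws open and shut (so a half turn about z gives the same grasp; the last joint's range is limited). The gripper opens to 88 mm and grips with 3 to 60 N. Pads are 18 mm wide; open, the fingers measure 123 mm over their backs; the gripper's body (75 mm by 187 mm) begins 45 mm behind the grasp point.
Start: joints at [-1.096, 0.689, -0.195, 1.565, 0.157, 0.902, -0.215], TCP at [0.267, 0.565, 0.239] pointing down, gripper open.
Joint ranges: [-3.01, 3.01], [-0.46, 2.08], [-1.47, 1.51], [0.13, 2.56], [-1, 4.14], [0.04, 2.09], [-2.66, 2.66]. Speed limits (rad/s): [2.57, 2.57, 3.14, 3.14, 3.14, 3.14, 3.14].

### API

Orientations are given as a unit quaternion [x, y, z, w].
In Python, from plant import r gives the robot as it stands. The module is installed in compiled form; this text tells all that it offers.
- The arm moves only by the shell command python3 -m jog 'ROWS' [FORCE]. ROWS is JSON, a list of rows, each an object with "translation": the shift along the tool's x, y, z in units of 40 mm (1.0 is 40 mm), a list of three; "twist": the turn about the tool's z in units of 6 degrees (1.0 is 6 degrees); "claw": the opening in per cent of the stroke, from 0 (shut) to 100 (fully open). A call has 1 to 20 rows; each row shifts and turns the commanded pose from where the row before left it, along the tool's axes as they then stand; what a row does not reach is not made up. A row lasts 1/12 s, in which the tool goes at most 41.7 mm and 7.16 degrees, less where a joint would pass 70% of its speed; a pose out of reach is approached as far as the arm can. A call is refused whole if a number of a shift passes 1 or a number of a turn 1, either way. A call with a gripper value outside its range is refused whole. The fingers move at their own pace and stop on an object; FORCE is the grip in N (left out, the last holds). Time passes only in rows, so rows that do not move let the fingers close. It gives the time, the measured TCP pose, the force and the opening at its end, in the units of the state.
- r.get_state(): the state, without advancing time (a new reading comes with each control period).
- r.snapshot(name): name is "side" or "top"; returns a dict with "img" (400x640x3 uint8, red, green, blue), "fx", "fy", "cx", "cy" (pixels), "origin" and "rotation" of the camera in the world. Camera axes: x right, y up, looking along -z (the intrinsics and any distortion apply to the point x, -y, -z); pixel columns grow to the right and rows downward; lengths in m; the calibration is good to about 2 mm. A picture is of the moment at which its call begins. There is no depth.
- r.finish_job(): hands the job in, once; it reports no verdict.
Trained networks look in the newest picture that a camera, given by its name, has taken for a name from the list of things; names that differ only in an ending like _2 or _b are one class to them, and where a whole thing is asked for, a point or a joint stands for the part that bears it (a point fixed in the world has none). Each returns a list of dicts, best first, with "confidence" (0 to 1); they miss things now and then, are a little off and sometimes report something else, mostly with a low value. They report only what shows in the picture. A call takes as long as a camera call. They do not tell look-alikes from the thing itself.
- r.spot_in(label, camera): "rect" ([left, top, right, bottom] in pixels, round what is visible of it).
- r.spot_point(label, camera): "location" ([row, column] in pixels: a listed point, or the origin of a listed thing).
The state is a dict: "clock": time; "q": joint angles; "qd": joint speeds; "joint_torque": joint torques, N m; "tool_pos": TCP position; "eef_rot": TCP orientation; "contact_force": force on the tool from outside, world axes, zero at the start; "moment": the same for the moment, N m; "opening": opening from 0.0 (shut) to 1.0 (fully open).
Only numpy, scipy, OpenCV 4.12 (cv2) and the standard library are available. Lean on these libraries where they do the work, as an engineer would, in place of code of your own. Each camera call takes 0.05 s, during which the arm holds its last target. There are 200 camera calls.

### The job

Restock the counting scale: set the green-lidded tip box squarely on the blue-lidded one on the pan, edges lined up, let go, then set the yellow-lidded box squarely on the green one and let go. Then take the stylus out of its stand, reach it through the yellow-framed hole in the indicator and hold the recessed button down to register the new stock, without leaning on it hard; finish while the stylus in your grip is still holding the button fully down. Leave everything else on the bench where it is.

Things in the scene. Friction and masses are not known exactly. Their poses are not given: they have to be found in the camera images.
- box_blue: Closed pipette-tip box, 100 x 60 x 48 mm (x, y, z), about 0.14 kg (varies by a third), white lower half and blue lid with a flat top; pinch it across its 60 mm sides. Origin: centre of its underside; x along the 100 mm side, z up. The bottom box, already standing loose on the scale's pan, not quite square with the pan.
- box_green: Closed pipette-tip box, 100 x 60 x 48 mm (x, y, z), about 0.14 kg (varies by a third), white lower half and green lid with a flat top; pinch it across its 60 mm sides. Origin: centre of its underside; x along the 100 mm side, z up. Starts on the bench, to the left.
- box_yellow: Closed pipette-tip box, 100 x 60 x 48 mm (x, y, z), about 0.14 kg (varies by a third), white lower half and yellow lid with a flat top; pinch it across its 60 mm sides. Origin: centre of its underside; x along the 100 mm side, z up. Starts on the bench, to the left.
- pan_top (a point): Centre of the top of the steel pan (135 x 115 mm) of the counting scale, a white 160 x 150 mm base fixed to the bench; the pan is rigid and its top is 45 mm above the bench. z up.
- indicator: The scale's separate indicator: box 120 x 120 x 70 mm, fixed to the bench, white sides, grey top with a dark display (2 mm proud), two blue keys that do nothing and the yellow-framed hole. Origin: centre of its underside.
- hole (a point): Centre of the round hole (17 mm across, in a 10 mm thick plate) in the indicator's flat top, level with the top, 70 mm above the bench; a square yellow frame (about 32 mm) surrounds it. It lies 25 mm to -x and 25 mm to +y of the indicator's centre, in the indicator's own axes. z up.
- reset_button_top (a point): Centre of the top of the red button inside the indicator, straight below the hole: 30 mm below the indicator's top when not pressed. The button is 26 mm across and goes straight down.
- reset_button (a joint): Travel of the button in m: 0 = up, 0.006 = fully down. A spring pushes it back up (about 1.5 N to start moving, 5 N at full travel), so it must be kept pressed.
- stylus: Reset pin, 115 mm long, 35 g: steel shaft 6 mm thick, 55 mm long, below a round orange handle 14 mm thick, 60 mm long. Origin: lower end of the shaft; z runs along it to the handle. It starts upright, shaft in the hole of its stand, the handle resting on the stand's top 60 mm above the bench (tip 5 mm above the bench); it lifts straight out.
- stylus_tip (a point): The lower end of the stylus's steel shaft, on its axis; z runs towards the handle.
- stylus_grip (a point): Point on the stylus's axis where to pinch the handle, 95 mm above its tip.
- stand: Blue block 56 x 56 x 60 mm, fixed to the bench, with an upright hole of 9 mm in the middle of its top, in which the stylus stands. Origin: centre of its underside.
- box_red: Closed tip box of the same make, 100 x 60 x 48 mm, red lid. Bystander: leave it where it is.
- pipette: Dark pipette lying on the bench, 256 mm long, 26 mm wide and 24 mm high. Origin under its middle part; x along it, tip to +x. Bystander: leave it where it is.
- beaker: Glass beaker, 62 mm across, 85 mm high. Origin: centre of its underside. Bystander: leave it where it is.
- rack: Blue tube rack, 80 x 150 x 34 mm. Origin: centre of its underside. Bystander: leave it where it is.
- bottle: Amber bottle, 60 mm across, 120 mm high. Origin: centre of its underside. Bystander: leave it where it is.
- jar: White jar with red cap, 54 mm across, 60 mm high. Origin: centre of its underside. Bystander: leave it where it is.
- timer: White bench timer, 60 x 75 x 18 mm. Origin: centre of its underside. Bystander: leave it where it is.
Not all that is in view belongs to the job. What is shaped like the box_yellow but pink is not meant.

How it is judged:
By the outcome, as a careful person would: the job done as asked, in the order asked, and still so for the second after the job is handed in, while the arm keeps its last pose, push and grip.
It also fails if it takes over 70 s, if anything falls off the work surface, if the arm or the gripper's body presses on something with over 40 N, if the wrist force passes 120 N, or if a joint passes its speed limit or range.

## Working session

There is one attempt and no reset: what is moved stays moved. The work goes in short steps, Python scripts to look and compute and a shell command to move; the robot and the scene stay as the last step left them, time stands still between calls to the robot, and variables do not carry over. Pictures are saved under pics/ and viewed, about 8 in all and at most 12, crops included, and the job is handed in when it is done.

```bash
mkdir -p pics; cat > h.py <<'E'
import numpy as np, cv2
from plant import r
from scipy.spatial.transform import Rotation as R
def snap(c,name=None):
    s=r.snapshot(c)
    if name: cv2.imwrite(f'pics/{name}.png',np.ascontiguousarray(s['img'][:,:,::-1]))
    return s
def ray(s,u,v):
    d=np.array([(u-s['cx'])/s['fx'],-(v-s['cy'])/s['fy'],-1.0])
    return np.array(s['origin']),rot(s)@d
def rot(s):
    m=np.array(s['rotation']); return m if m.shape==(3,3) else R.from_quat(m).as_matrix()
def atz(s,u,v,z):
    o,d=ray(s,u,v); return o+d*(z-o[2])/d[2]
def proj(s,p):
    c=rot(s).T@(np.array(p)-np.array(s['origin'])); return s['cx']-s['fx']*c[0]/c[2], s['cy']+s['fy']*c[1]/c[2]
E
python3 - <<'E'
from h import *
np.set_printoptions(precision=4,suppress=True)
for c in('top','side'):
    s=snap(c,c+'0'); print(c,{k:v for k,v in s.items() if k!='img'})
    for l in 'box_blue box_green box_yellow pan_top hole stylus stylus_grip stand'.split():
        for f in (r.spot_point,r.spot_in):
            try: print(l,[(np.round(x.get('location',x.get('rect')),1).tolist(),round(x['confidence'],2)) for x in f(l,c)[:3]])
            except Exception as e: print(l,e)
print(r.get_state())
E
```

```text
top {'fx': 472.17994128291747, 'fy': 472.17994128291747, 'cx': 326.704831717465, 'cy': 197.52506278631319, 'origin': array([0.3642, 0.0249, 1.5975]), 'rotation': array([-0.043 ,  0.0278,  0.7083, -0.7041])}
box_blue [([172.9, 358.5], 0.63), ([227.3, 410.8], 0.24)]
box_blue [([344.7, 150.8, 371.0, 188.4], 0.56)]
box_green [([169.8, 269.6], 0.65)]
box_green [([256.4, 155.8, 276.0, 185.9], 0.85), ([463.9, 227.9, 484.2, 242.7], 0.39)]
box_yellow [([232.7, 358.9], 0.91), ([282.4, 273.6], 0.81), ([223.5, 274.5], 0.72)]
box_yellow [([176.6, 262.6, 210.7, 288.7], 0.97), ([259.6, 209.9, 282.9, 238.6], 0.87), ([253.8, 264.8, 287.6, 294.9], 0.86)]
pan_top [([171.5, 359.3], 0.66)]
pan_top [([328.5, 148.7, 387.9, 201.5], 0.57)]
hole [([183.3, 432.0], 0.84)]
hole [([413.1, 152.0, 461.5, 194.2], 0.71)]
stylus [([229.3, 408.5], 0.47)]
stylus []
stylus_grip [([226.3, 412.5], 0.48)]
stylus_grip []
stand [([227.9, 406.8], 0.81)]
stand [([396.6, 216.5, 422.8, 242.5], 0.71), ([259.8, 212.4, 281.6, 239.8], 0.55), ([411.1, 153.1, 458.1, 197.3], 0.52)]
side {'fx': 479.2993623456475, 'fy': 479.2993623456475,
[... 833 characters left out ...]
211.0], 0.41)]
stylus_grip [([251.1, 343.4], 0.54), ([219.2, 348.9], 0.41)]
stylus_grip [([342.0, 243.1, 345.6, 258.4], 0.4)]
stand [([269.2, 343.3], 0.62)]
stand [([334.3, 250.7, 352.2, 277.7], 0.94)]
{'clock': 1.7, 'q': array([-1.0962,  0.6891, -0.1946,  1.5653,  0.1573,  0.9025, -0.2151]), 'qd': array([ 0.0012, -0.0001, -0.0011, -0.0009,  0.001 , -0.0014,  0.0003]), 'joint_torque': array([ -0.0001, -52.7488,  -1.2671, -15.374 ,  -0.0519,  -0.0007,
         0.    ]), 'tool_pos': array([0.2667, 0.5653, 0.2387]), 'eef_rot': array([0.2186, 0.9758, 0.0001, 0.    ]), 'contact_force': array([ 0.238 , -0.3322,  0.6461]), 'moment': array([-0.0102,  0.0068, -0.0601]), 'opening': 0.9976742160583973}
```

View pics/top0.png

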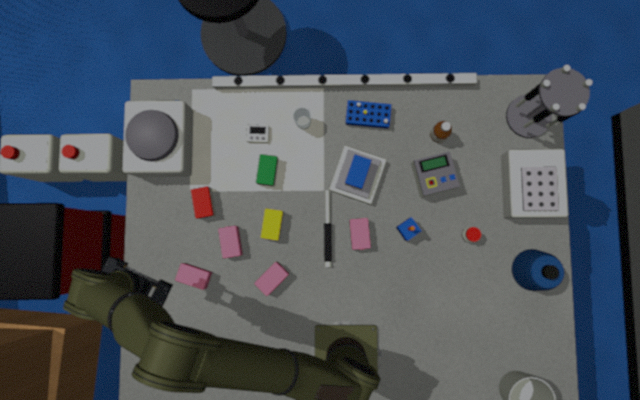

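View pics/side0.png

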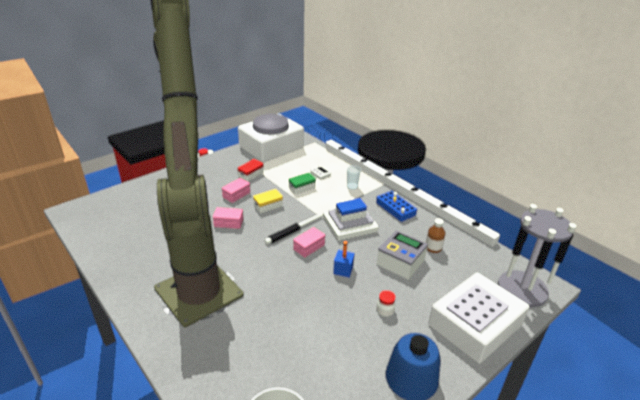

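```bash
cat >> h.py <<'E'
from scipy.optimize import minimize
K=8
HUE={'green':(45,85),'yellow':(20,35),'blue':(105,125),'orange':(4,17)}
def mask(s,col,uv,h=32,smin=110,vmin=60):
    u0,v0=int(uv[0])-h,int(uv[1])-h
    M=np.float32([[1/K,0,u0-.5+.5/K],[0,1/K,v0-.5+.5/K]])  # dst->src
    im=cv2.warpAffine(s['img'],M,(2*h*K,2*h*K),flags=cv2.INTER_CUBIC|cv2.WARP_INVERSE_MAP)
    hsv=cv2.cvtColor(im,cv2.COLOR_RGB2HSV); a,b=HUE[col]
    m=cv2.inRange(hsv,(a,smin,vmin),(b,255,255))
    n,l,st,ce=cv2.connectedComponentsWithStats(m)
    c=l[h*K,h*K] or 1+np.argmax(st[1:,4])
    return (l==c).astype(np.uint8),(u0-.5,v0-.5)
def solid(kind,x,y,yaw,z):   # z = top height
    if kind=='lid': w=np.array([[i,j,k] for i in(-.05,.05) for j in(-.03,.03) for k in(-LID,0)])
    elif kind=='frame': w=np.array([[i,j,0] for i in(-.016,.016) for j in(-.016,.016)])
    else:
        t=np.linspace(0,6.28,24); w=np.array([[.007*np.cos(a),.007*np.sin(a),k] for a in t for k in(-.06,0)])
    c,n=np.cos(yaw),np.sin(yaw)
    return np.c_[w[:,0]*c-w[:,1]*n+x,w[:,0]*n+w[:,1]*c+y,w[:,2]+z]
LID=.022
def fit(shots,kind,col,p0,z,smin=110,vmin=60,h=32):
    ms=[(s,)+mask(s,col,proj(s,[p0[0],p0[1],z]),h,smin,vmin) for s in shots]
    if kind=='frame':
        ms=[(s,cv2.fillPoly(m.copy(),[cv2.convexHull(cv2.findNonZero(m))],1),o) for s,m,o in ms]
    def cost(p):
        e=0
        for s,m,o in ms:
            pts=np.array([proj(s,q) for q in solid(kind,p[0],p[1],p[2]*10,z)])-np.array(o)
            g=np.zeros_like(m); hull=cv2.convexHull((pts*K).astype(np.float32))
            cv2.fillConvexPoly(g,np.round(hull*16).astype(np.int32),1,shift=4)
            e+=(g!=m).sum()/m.sum()
        return e
    best=None
    for dy in((0,) if len(p0)>2 else np.arange(0,np.pi,np.pi/6)):
        q=np.array([p0[0],p0[1],((p0[2] if len(p0)>2 else 0)+dy)/10])
        sim=np.array([q,q+[.008,0,0],q+[0,.008,0],q+[0,0,.02]])
        f=minimize(cost,q,method='Nelder-Mead',options=dict(initial_simplex=sim,xatol=1e-4,fatol=1e-4))
        if best is None or f.fun<best.fun: best=f
    return np.r_[best.x[:2],(best.x[2]*10+np.pi/2)%np.pi-np.pi/2],best.fun,[int(m.sum()/K/K) for _,m,_ in ms]
E
python3 - <<'E'
from h import *
np.set_printoptions(precision=4,suppress=True)
T,S=snap('top'),snap('side')
for k,c,uv,z in(('lid','green',(267,169),.048),('lid','yellow',(272,224),.048),('lid','blue',(358,171),.093),('cyl','orange',(412,228),.12),('frame','yellow',(431,182),.07)):
    p=atz(T,*uv,z)[:2]
    h=32 if kind_ else 14 if False else 14 if c=='orange' else 24
    print(k,c,p)
    for sh in([T],[S],[T,S]): print('  ',*fit(sh,k,c,p,z,h=h))
E
```

```text
Traceback (most recent call last):
NameError: name 'kind_' is not defined
```

```bash
python3 - <<'E'
from h import *
np.set_printoptions(precision=4,suppress=True)
T,S=snap('top'),snap('side')
for k,c,uv,z in(('lid','green',(267,169),.048),('lid','yellow',(272,224),.048),('lid','blue',(358,171),.093),('cyl','orange',(412,228),.12),('frame','yellow',(431,182),.07)):
    p=atz(T,*uv,z)[:2]
    h=14 if k!='lid' else 24
    print(k,c,p)
    for sh in([T],[S],[T,S]): print('  ',*fit(sh,k,c,p,z,h=h))
E
```

```text
lid green [0.6171 0.2561]
   [ 0.6176  0.2592 -0.0785] 0.20265200517464424 [483]
   [ 0.6163  0.2642 -0.6052] 0.5035640035640035 [210]
   [ 0.6177  0.2605 -0.0742] 0.754845235181587 [483, 210]
lid yellow [0.434  0.2382]
   [ 0.434   0.2416 -0.1513] 0.03828109818726924 [562]
   [ 0.4344  0.2468 -0.3216] 0.2103545014027034 [306]
   [ 0.4342  0.2416 -0.1439] 0.26556349066084145 [562, 306]
lid blue [ 0.6007 -0.0442]
   [ 0.6024 -0.0442 -0.3542] 0.07933720436198839 [551]
   [ 0.6057 -0.0387 -0.4675] 0.3090979034429698 [324]
   [ 0.6026 -0.044  -0.3389] 0.4053541897512292 [551, 324]
cyl orange [ 0.4158 -0.2088]
   [ 0.4155 -0.2081  1.2005] 0.9737118822292324 [14]
   [ 0.4152 -0.2066 -1.0648] 0.5008732099196647 [44]
   [ 0.4151 -0.2075  0.6539] 1.4913433769919928 [14, 44]
frame yellow [ 0.5663 -0.2816]
   [ 0.5665 -0.2814 -1.3346] 0.05679052409540808 [96]
   [ 0.565  -0.2786  0.2936] 0.07646137787056367 [59]
   [ 0.5657 -0.2798  0.259 ] 0.2650561367471106 [96, 59]
```

```bash
python3 - <<'E'
from h import *
np.set_printoptions(precision=4,suppress=True)
T,S=snap('top'),snap('side')
rows=[]
P=[('green',(.6176,.2595,.048)),('yellow',(.434,.242,.048)),('blue',(.603,-.043,.093)),('orange',(.4153,-.207,.12))]
for s in(T,S):
    row=[]
    for c,p in P:
        u,v=map(int,proj(s,p)); row.append(cv2.resize(s['img'][v-20:v+20,u-20:u+20,::-1],(200,200),interpolation=cv2.INTER_NEAREST))
        hsv=cv2.cvtColor(s['img'],cv2.COLOR_RGB2HSV); print(c,hsv[v-12:v+14:2,u].tolist())
    rows.append(np.hstack(row))
cv2.imwrite('pics/m.png',np.vstack(rows))
E
```

```text
green [[67, 171, 115], [69, 184, 115], [69, 180, 115], [67, 169, 115], [66, 164, 118], [69, 184, 115], [69, 182, 116], [68, 166, 117], [68, 182, 112], [68, 174, 113], [69, 178, 113], [69, 181, 113], [68, 177, 115]]
yellow [[30, 206, 155], [31, 198, 156], [30, 207, 154], [31, 204, 156], [30, 209, 155], [31, 198, 156], [30, 204, 155], [30, 207, 154], [30, 203, 156], [30, 209, 155], [31, 205, 157], [30, 211, 156], [30, 209, 156]]
blue [[108, 206, 140], [107, 209, 140], [107, 204, 140], [109, 194, 142], [107, 212, 141], [108, 203, 142], [108, 204, 140], [107, 203, 141], [107, 207, 142], [107, 208, 141], [107, 198, 142], [108, 198, 143], [108, 194, 143]]
orange [[113, 18, 116], [110, 156, 139], [107, 215, 142], [107, 213, 139], [109, 192, 142], [170, 91, 115], [17, 234, 149], [169, 86, 101], [108, 216, 131], [106, 231, 137], [108, 195, 140], [109, 111, 110], [38, 12, 83]]
green [[30, 7, 249], [30, 5, 250], [30, 6, 250], [25, 6, 252], [41, 17, 242], [65, 126, 188], [67, 159, 178], [67, 149, 182], [67, 161, 174], [67, 155, 128], [66, 96, 106], [46, 20, 162], [44, 17, 169]]
yellow [[50, 4, 190], [60, 4, 189], [40, 8, 189], [34, 11, 189], [27, 123, 241], [29, 163, 250], [29, 156, 251], [29, 157, 250], [29, 160, 249], [24, 181, 211], [23, 166, 163], [26, 26, 164], [40, 13, 173]]
blue [[27, 14, 196], [28, 20, 196], [28, 19, 213], [27, 10, 250], [110, 13, 241], [110, 176, 223], [109, 196, 224], [109, 191, 226], [109, 191, 227], [109, 197, 198], [109, 200, 138], [113, 59, 133], [43, 20, 182]]
orange [[43, 18, 174], [34, 16, 222], [48, 5, 235], [35, 17, 181], [43, 18, 170], [34, 15, 140], [12, 153, 233], [13, 192, 229], [11, 193, 144], [11, 193, 178], [11, 201, 174], [9, 188, 171], [8, 166, 169]]
```

View pics/m.png

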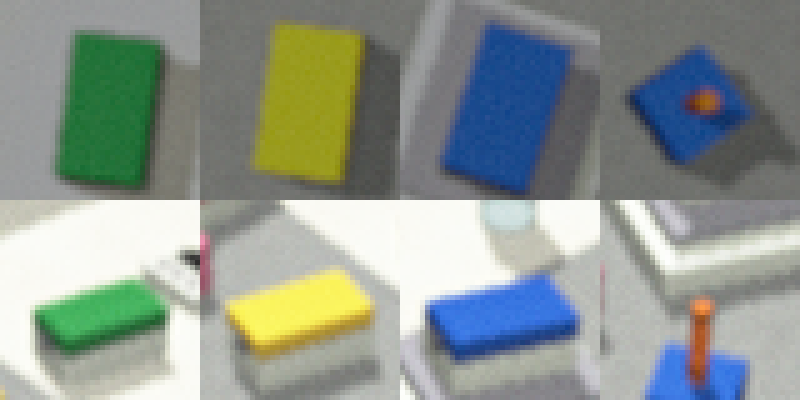

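```bash
python3 - <<'E'
import h; from h import *
np.set_printoptions(precision=4,suppress=True)
HUE.update(yellow=(18,36),green=(50,82))
T,S=snap('top'),snap('side')
for k,c,p,z in(('lid','green',(.6176,.2592,-.078),.048),('lid','yellow',(.434,.2416,-.151),.048),('lid','blue',(.6024,-.0442,-.354),.093),('cyl','orange',(.415,-.207,0.),.12)):
    print(k,c)
    for L in((.012,.016,.020) if k=='lid' else (0,)):
        h.LID=L
        for sh in([T],[S],[T,S]): print('  ',L,*fit(sh,k,c,p,z,smin=85,vmin=40,h=24 if k=='lid' else 14))
E
```

```text
lid green
   0.012 [ 0.6164  0.2589 -0.1081] 0.11278358162823762 [505]
   0.012 [ 0.6136  0.2567 -0.1518] 0.1720217835262083 [229]
   0.012 [ 0.6147  0.2591 -0.1526] 0.28597987217057996 [505, 229]
   0.016 [ 0.6171  0.2586 -0.0973] 0.1280212647586079 [505]
   0.016 [ 0.618   0.2642 -0.1043] 0.2659632402995235 [229]
   0.016 [ 0.6165  0.2606 -0.1323] 0.39886039028845843 [505, 229]
   0.02 [ 0.6163  0.2599 -0.0809] 0.14226988934907586 [505]
   0.02 [ 0.6164  0.2651 -0.0117] 0.3644656228727025 [229]
   0.02 [ 0.6162  0.2602 -0.0734] 0.5168081207496393 [505, 229]
lid yellow
   0.012 [ 0.4344  0.2412 -0.1469] 0.03309478836893772 [587]
   0.012 [ 0.4313  0.2402 -0.1487] 0.08129354170589342 [331]
   0.012 [ 0.433   0.2412 -0.1458] 0.14442741076210822 [587, 331]
   0.016 [ 0.4341  0.2413 -0.1497] 0.02636409587911357 [587]
   0.016 [ 0.4321  0.2435 -0.1533] 0.03765769158350593 [331]
   0.016 [ 0.4336  0.2419 -0.1563] 0.10302308742889449 [587, 331]
   0.02 [ 0.4345  0.2414 -0.1507] 0.021203011519327464 [587]
   0.02 [ 0.4339  0.2463 -0.1681] 0.08901336848051214 [331]
   0.02 [ 0.4342  0.242  -0.1541] 0.15949401633266247 [587, 331]
lid blue
   0.012 [ 0.6009 -0.0439 -0.3306] 0.021910676031130515 [576]
   0.012 [ 0.5978 -0.0448 -0.3085] 0.06296817542107414 [344]
   0.012 [ 0.6002 -0.0441 -0.3222] 0.13578939613733537 [576, 344]
   0.016 [ 0.6008 -0.0438 -0.3261] 0.027225641999078017 [576]
   0.016 [ 0.5997 -0.0428 -0.2929] 0.12561855904117675 [344]
   0.016 [ 0.6009 -0.0438 -0.3254] 0.16235173535917843 [576, 344]
   0.02 [ 0.6013 -0.0439 -0.3355] 0.03240502210049624 [576]
   0.02 [ 0.6022 -0.0397 -0.2911] 0.20452172333953783 [344]
   0.02 [ 0.6014 -0.0439 -0.3267] 0.24981085349971557 [576, 344]
cyl orange
   0 [ 0.4164 -0.2079  0.2277] 0.9841605068637803 [14]
   0 [ 0.4165 -0.2053 -0.0083] 0.33772493573264784 [48]
   0 [ 0.4153 -0.2073  0.2054] 1.3804617069734488 [14, 48]
```

```bash
cat >> h.py <<'E'
def plan(pos,th):
    """tool-axis shift (units) and twist (units) to TCP pos, jaw axis at world angle th (mod pi)"""
    st=r.get_state(); M=R.from_quat(st['eef_rot']).as_matrix()
    d=M.T@(np.array(pos)-st['tool_pos'])/.04
    cur=np.arctan2(M[1,1],M[0,1]); dt=(th-cur+np.pi/2)%np.pi-np.pi/2
    print('translate in present axes',np.round(d,3),'twist',round(-np.degrees(dt)/6,3),'tilt',np.round(M[:,2],4),'t',round(st['clock'],2),'q7',round(st['q'][6],2),'open',round(st['opening'],3),'pos',np.round(st['tool_pos'],4),'jaw',round(cur,4),'F',np.round(st['contact_force'],1))
E
python3 -c "
from h import *
plan((.617,.259,.12),np.pi/2-.095)"
```

```text
translate in present axes [-11.189  -3.188   2.968] twist -3.302 tilt [-0.  0. -1.] t 2.1 q7 -0.22 open 0.999 pos [0.2666 0.5653 0.2387] jaw 1.13 F [0.2 1.1 0.3]
```

```bash
python3 -m jog '[{"translation":[-0.7,-0.2,0.1],"twist":0,"claw":100},{"translation":[-0.7,-0.2,0.1],"twist":0,"claw":100},{"translation":[-0.7,-0.2,0.1],"twist":0,"claw":100},{"translation":[-0.7,-0.2,0.1],"twist":0,"claw":100},{"translation":[-0.7,-0.2,0.1],"twist":0,"claw":100},{"translation":[-0.7,-0.2,0.1],"twist":0,"claw":100},{"translation":[-0.7,-0.2,0.1],"twist":0,"claw":100},{"translation":[-0.7,-0.2,0.1],"twist":0,"claw":100},{"translation":[-0.7,-0.2,0.1],"twist":0,"claw":100},{"translation":[-0.7,-0.2,0.1],"twist":0,"claw":100},{"translation":[-0.7,-0.2,0.1],"twist":0,"claw":100},{"translation":[-0.7,-0.2,0.1],"twist":0,"claw":100},{"translation":[-0.7,-0.2,0.1],"twist":0,"claw":100},{"translation":[-0.7,-0.2,0.1],"twist":0,"claw":100},{"translation":[-0.7,-0.2,0.1],"twist":0,"claw":100},{"translation":[-0.7,-0.2,0.1],"twist":0,"claw":100},{"translation":[0,0,0.3],"twist":-0.83,"claw":100},{"translation":[0,0,0.3],"twist":-0.83,"claw":100},{"translation":[0,0,0.3],"twist":-0.82,"claw":100},{"translation":[0,0,0.3],"twist":-0.82,"claw":100}]' 15
python3 -c "
from h import *
plan((.617,.259,.012),np.pi/2-.095)"
```

```text
clock: 3.77
tool_pos: [0.6174, 0.2582, 0.1261]
eef_rot: [0.046, 0.999, 0.0, 0.0]
contact_force: [-1.2, -0.6, -0.2]
opening: 1.0
translate in present axes [0.013 0.017 2.854] twist 0.034 tilt [ 1.e-04  3.e-04 -1.e+00] t 3.77 q7 0.73 open 1.0 pos [0.6174 0.2582 0.1261] jaw 1.4793 F [-1.2 -0.6 -0.2]
```

```bash
python3 -m jog '[{"translation":[0.01,0.02,0.6],"twist":0,"claw":100},{"translation":[0,0,0.6],"twist":0,"claw":100},{"translation":[0,0,0.6],"twist":0,"claw":100},{"translation":[0,0,0.6],"twist":0,"claw":100},{"translation":[0,0,0.45],"twist":0,"claw":100},{"translation":[0,0,0],"twist":0,"claw":100},{"translation":[0,0,0],"twist":0,"claw":50},{"translation":[0,0,0],"twist":0,"claw":50},{"translation":[0,0,0],"twist":0,"claw":50},{"translation":[0,0,0],"twist":0,"claw":50},{"translation":[0,0,0],"twist":0,"claw":50},{"translation":[0,0,0],"twist":0,"claw":50}]' 20
python3 -c "
from h import *
plan((.601,-.044,.16),np.pi/2-.33)"
```

```text
clock: 4.77
tool_pos: [0.6178, 0.2599, 0.0142]
eef_rot: [0.048, 0.999, 0.001, 0.001]
contact_force: [-0.0, -0.7, 5.7]
opening: 0.686
translate in present axes [-0.313 -7.596 -3.656] twist 2.239 tilt [ 0.0022  0.0014 -1.    ] t 4.77 q7 0.67 open 0.686 pos [0.6178 0.2599 0.0142] jaw 1.4753 F [-0.  -0.7  5.7]
```

```bash
python3 -m jog '[{"translation":[0,0,-0.2],"twist":0,"claw":50},{"translation":[0,0,-0.5],"twist":0,"claw":50},{"translation":[0,0,-0.6],"twist":0,"claw":50},{"translation":[0,0,-0.7],"twist":0,"claw":50},{"translation":[0,0,-0.7],"twist":0,"claw":50},{"translation":[-0.03,-0.4,-0.7],"twist":0,"claw":50},{"translation":[-0.03,-0.7,-0.26],"twist":0,"claw":50},{"translation":[-0.03,-0.8,0],"twist":0,"claw":50},{"translation":[-0.03,-0.8,0],"twist":0,"claw":50},{"translation":[-0.03,-0.8,0],"twist":0,"claw":50},{"translation":[-0.03,-0.8,0],"twist":0,"claw":50},{"translation":[-0.03,-0.8,0],"twist":0,"claw":50},{"translation":[-0.03,-0.8,0],"twist":0,"claw":50},{"translation":[-0.04,-0.8,0],"twist":0,"claw":50},{"translation":[-0.03,-0.6,0],"twist":0.3,"claw":50},{"translation":[-0.03,-0.3,0],"twist":0.7,"claw":50},{"translation":[0,0,0],"twist":0.8,"claw":50},{"translation":[0,0,0],"twist":0.44,"claw":50},{"translation":[0,0,0],"twist":0,"claw":50},{"translation":[0,0,0],"twist":0,"claw":50}]' 20
python3 - <<'E'
from h import *
import h
np.set_printoptions(precision=4,suppress=True)
plan((.601,-.044,.11),np.pi/2-.33)
h.HUE.update(yellow=(18,36),green=(50,82)); h.LID=.014
T,S=snap('top','top1'),snap('side','side1')
i=np.vstack([cv2.resize(s['img'][int(v)-30:int(v)+30,int(u)-50:int(u)+50,::-1],None,fx=5,fy=5) for s,(u,v) in((q,proj(q,(.601,-.044,.15))) for q in(T,S))])
cv2.imwrite('pics/m1.png',i)
z=r.get_state()['tool_pos'][2]-.0142+.048
print(z,*fit([S],'lid','green',(.601,-.044,-.33),z,smin=85,vmin=40,h=26))
print(*fit([S],'lid','blue',(.601,-.044,-.33),.093,smin=85,vmin=40,h=26))
E
```

```text
clock: 6.43
tool_pos: [0.6008, -0.0446, 0.1592]
eef_rot: [0.163, 0.987, -0.0, -0.0]
contact_force: [0.2, 0.7, -1.4]
opening: 0.684
translate in present axes [-0.     0.017  1.23 ] twist 0.019 tilt [-0.0005 -0.0002 -1.    ] t 6.43 q7 0.94 open 0.684 pos [ 0.6008 -0.0446  0.1592] jaw 1.2428 F [ 0.2  0.7 -1.4]
0.19294890583976576 [ 0.5813 -0.0295  0.8055] 0.8318271796195886 [181]
[ 0.5987 -0.0425 -0.3125] 0.09660180871471637 [342]
```

View pics/m1.png

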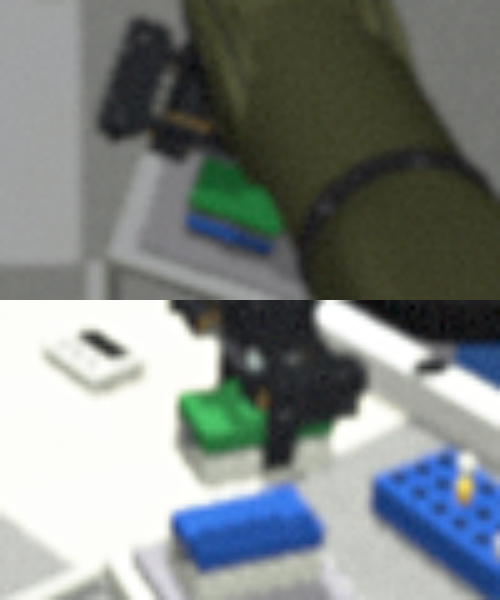

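```bash
python3 - <<'E'
from h import *
import h
h.LID=.014
S=snap('side')
st=r.get_state(); M=R.from_quat(st['eef_rot']).as_matrix(); p=st['tool_pos']; yaw=np.arctan2(M[1,1],M[0,1])-np.pi/2
hsv=cv2.cvtColor(S['img'],cv2.COLOR_RGB2HSV)
for c,(x,y,w,z) in dict(green=(p[0],p[1],yaw,p[2]-.013+.048),blue=(.601,-.044,-.33,.093)).items():
    q=np.array([proj(S,a) for a in solid('lid',x,y,w,z)]); u,v=q.min(0)-4; U,V=q.max(0)+4
    m=cv2.inRange(hsv,(50,85,40) if c=='green' else (105,85,40),(82,255,255) if c=='green' else (125,255,255))
    m[:int(v)]=0;m[int(V):]=0;m[:,:int(u)]=0;m[:,int(U):]=0
    k=np.argwhere(m); print(c,'pred',q.min(0).round(1),q.max(0).round(1),'seen',k.min(0)[::-1],k.max(0)[::-1]+1)
    a,b=np.cos(w)*.01,np.sin(w)*.01; print('1cm along x = px',np.subtract(proj(S,(x+a,y+b,z)),proj(S,(x,y,z))))
E
```

```text
green pred [336.8 173.8] [370.4 191.1] seen [338 176] [368 192]
1cm along x = px [ 2.60417795 -0.50795307]
blue pred [335.5 197.2] [367.8 214.8] seen [337 198] [367 215]
1cm along x = px [ 2.52203846 -0.52993432]
```

```bash
python3 -m jog '[{"translation":[0,0.015,0.3],"twist":0,"claw":50},{"translation":[0,0,0.4],"twist":0,"claw":50},{"translation":[0,0,0.3],"twist":0,"claw":50},{"translation":[0,0,0.15],"twist":0,"claw":50},{"translation":[0,0,0.08],"twist":0,"claw":50},{"translation":[0,0,0.05],"twist":0,"claw":50},{"translation":[0,0,0],"twist":0,"claw":50},{"translation":[0,0,0],"twist":0,"claw":50}]' 20; python3 -c "
from h import *
plan((.601,-.044,.107),np.pi/2-.33)"
```

```text
clock: 7.25
tool_pos: [0.6018, -0.0441, 0.1083]
eef_rot: [0.164, 0.986, 0.0, 0.001]
contact_force: [0.4, -0.3, -1.5]
opening: 0.685
translate in present axes [ 0.02  -0.005  0.032] twist 0.002 tilt [ 1.1e-03  1.0e-04 -1.0e+00] t 7.25 q7 0.91 open 0.685 pos [ 0.6018 -0.0441  0.1083] jaw 1.241 F [ 0.4 -0.3 -1.5]
```

```bash
python3 -m jog '[{"translation":[0.015,0,0.02],"twist":0,"claw":50},{"translation":[0,0,0.02],"twist":0,"claw":50},{"translation":[0,0,0],"twist":0,"claw":50},{"translation":[0,0,0],"twist":0,"claw":74},{"translation":[0,0,0],"twist":0,"claw":82},{"translation":[0,0,0],"twist":0,"claw":85},{"translation":[0,0,0],"twist":0,"claw":85},{"translation":[0,0,-0.3],"twist":0,"claw":85},{"translation":[0,0,-0.6],"twist":0,"claw":85},{"translation":[0,0,-0.6],"twist":0,"claw":85},{"translation":[0,0,-0.5],"twist":0,"claw":85},{"translation":[0,0,0],"twist":0,"claw":85}]' 20
python3 -c "
from h import *
plan((.434,.2414,.12),np.pi/2-.15)"
```

```text
clock: 8.25
tool_pos: [0.6036, -0.0436, 0.1912]
eef_rot: [0.164, 0.986, 0.001, 0.004]
contact_force: [0.4, -0.2, 0.5]
opening: 0.846
translate in present axes [6.335 5.362 1.747] twist -1.72 tilt [ 8.3e-03  4.0e-04 -1.0e+00] t 8.25 q7 0.95 open 0.846 pos [ 0.6036 -0.0436  0.1912] jaw 1.2407 F [ 0.4 -0.2  0.5]
```

```bash
python3 -m jog '[{"translation":[0.3,0.25,0],"twist":0,"claw":90},{"translation":[0.6,0.51,0],"twist":0,"claw":100},{"translation":[0.6,0.51,0],"twist":0,"claw":100},{"translation":[0.6,0.51,0],"twist":0,"claw":100},{"translation":[0.6,0.51,0],"twist":0,"claw":100},{"translation":[0.6,0.51,0],"twist":0,"claw":100},{"translation":[0.6,0.51,0],"twist":0,"claw":100},{"translation":[0.6,0.51,0],"twist":0,"claw":100},{"translation":[0.6,0.51,0],"twist":0,"claw":100},{"translation":[0.6,0.51,0],"twist":0,"claw":100},{"translation":[0.6,0.51,0],"twist":0,"claw":100},{"translation":[0.03,0.01,0.3],"twist":-0.5,"claw":100},{"translation":[0,0,0.5],"twist":-0.6,"claw":100},{"translation":[0,0,0.5],"twist":-0.6,"claw":100},{"translation":[0,0,0.4],"twist":0,"claw":100},{"translation":[0,0,0],"twist":0,"claw":100}]' 20
python3 - <<'E'
from h import *
import h
np.set_printoptions(precision=4,suppress=True)
plan((.434,.2414,.0125),np.pi/2-.15)
T,S=snap('top','top2'),snap('side','side2')
h.HUE.update(yellow=(18,36),green=(50,82)); 
for L in(.012,.016):
    h.LID=L
    for s in([T],[S],[T,S]): print('green',*fit(s,'lid','green',(.601,-.044,-.33),.141,smin=85,vmin=40,h=26))
i=np.vstack([cv2.resize(s['img'][int(v)-30:int(v)+30,int(u)-40:int(u)+40,::-1],None,fx=5,fy=5) for s,(u,v) in((q,proj(q,(.601,-.044,.12))) for q in(T,S))])
cv2.imwrite('pics/m2.png',i)
E
```

```text
clock: 9.58
tool_pos: [0.4291, 0.2401, 0.1161]
eef_rot: [0.075, 0.997, -0.002, -0.002]
contact_force: [-0.1, 0.2, 0.6]
opening: 0.996
translate in present axes [-0.125  0.06   2.59 ] twist -0.01 tilt [-0.0041 -0.0027 -1.    ] t 9.58 q7 0.42 open 0.996 pos [0.4291 0.2401 0.1161] jaw 1.4197 F [-0.1  0.2  0.6]
green [ 0.5988 -0.0437 -0.3653] 0.08122524852501414 [579]
green [ 0.5971 -0.0448 -0.3473] 0.11970170796247294 [324]
green [ 0.5978 -0.0444 -0.3652] 0.20413683191217152 [579, 324]
green [ 0.5991 -0.0433 -0.3633] 0.08677496699803335 [579]
green [ 0.5995 -0.0426 -0.4256] 0.20625451046427712 [324]
green [ 0.5999 -0.0436 -0.3793] 0.29488471250553366 [579, 324]
```

View pics/m2.png

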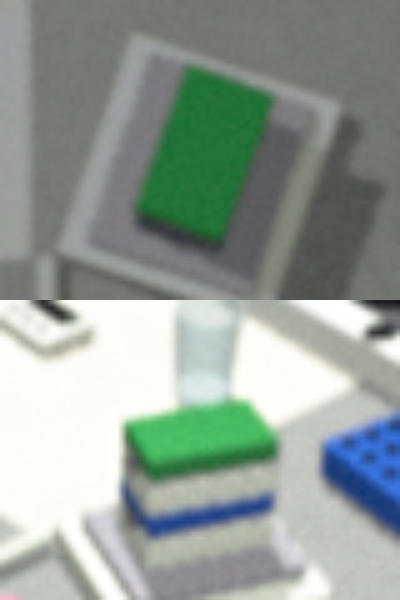

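```bash
python3 -m jog '[{"translation":[-0.12,0.06,0.2],"twist":0,"claw":100},{"translation":[0,0,0.6],"twist":0,"claw":100},{"translation":[0,0,0.6],"twist":0,"claw":100},{"translation":[0,0,0.6],"twist":0,"claw":100},{"translation":[0,0,0.4],"twist":0,"claw":100},{"translation":[0,0,0.15],"twist":0,"claw":100},{"translation":[0,0,0],"twist":0,"claw":100},{"translation":[0,0,0],"twist":0,"claw":50},{"translation":[0,0,0],"twist":0,"claw":50},{"translation":[0,0,0],"twist":0,"claw":50},{"translation":[0,0,0],"twist":0,"claw":50},{"translation":[0,0,0],"twist":0,"claw":50},{"translation":[0,0,0],"twist":0,"claw":50}]' 20
python3 -c "
from h import *
plan((.600,-.044,.21),np.pi/2-.34)"
```

```text
clock: 10.77
tool_pos: [0.4362, 0.2426, 0.0171]
eef_rot: [0.076, 0.997, 0.0, 0.001]
contact_force: [-0.1, -0.4, 6.7]
opening: 0.68
translate in present axes [-5.137 -6.459 -4.821] twist 1.795 tilt [ 1.2e-03  5.0e-04 -1.0e+00] t 10.77 q7 0.36 open 0.68 pos [0.4362 0.2426 0.0171] jaw 1.4188 F [-0.1 -0.4  6.7]
```

```bash
python3 -m jog '[{"translation":[0,0,-0.2],"twist":0,"claw":50},{"translation":[0,0,-0.5],"twist":0,"claw":50},{"translation":[0,0,-0.7],"twist":0,"claw":50},{"translation":[0,0,-0.7],"twist":0,"claw":50},{"translation":[-0.2,-0.2,-0.7],"twist":0,"claw":50},{"translation":[-0.4,-0.5,-0.6],"twist":0,"claw":50},{"translation":[-0.5,-0.65,-0.6],"twist":0,"claw":50},{"translation":[-0.6,-0.75,-0.5],"twist":0,"claw":50},{"translation":[-0.6,-0.75,-0.3],"twist":0,"claw":50},{"translation":[-0.6,-0.75,0],"twist":0,"claw":50},{"translation":[-0.6,-0.75,0],"twist":0,"claw":50},{"translation":[-0.6,-0.75,0],"twist":0,"claw":50},{"translation":[-0.5,-0.65,0],"twist":0,"claw":50},{"translation":[-0.4,-0.5,0],"twist":0,"claw":50},{"translation":[-0.14,-0.21,0],"twist":0,"claw":50},{"translation":[0,0,0],"twist":0.6,"claw":50},{"translation":[0,0,0],"twist":0.7,"claw":50},{"translation":[0,0,0],"twist":0.5,"claw":50},{"translation":[0,0,0],"twist":0,"claw":50},{"translation":[0,0,0],"twist":0,"claw":50}]' 20
python3 - <<'E'
from h import *
import h
plan((.602,-.0447,.158),np.pi/2-.34)
h.LID=.014
S=snap('side','side3')
st=r.get_state(); M=R.from_quat(st['eef_rot']).as_matrix(); p=st['tool_pos']; yaw=np.arctan2(M[1,1],M[0,1])-np.pi/2
hsv=cv2.cvtColor(S['img'],cv2.COLOR_RGB2HSV)
for c,(x,y,w,z),a,b in (('yellow',(p[0]-.0019,p[1]+.0007,yaw,p[2]-.017+.048),18,36),('green',(.6,-.044,-.34,.141),50,82)):
    q=np.array([proj(S,t) for t in solid('lid',x,y,w,z)]); u,v=q.min(0)-4; U,V=q.max(0)+4
    m=cv2.inRange(hsv,(a,85,40),(b,255,255))
    m[:int(v)]=0;m[int(V):]=0;m[:,:int(u)]=0;m[:,int(U):]=0
    k=np.argwhere(m); print(c,'pred',q.min(0).round(1),q.max(0).round(1),'seen',k.min(0)[::-1],k.max(0)[::-1]+1)
u,v=proj(S,(.601,-.044,.15)); cv2.imwrite('pics/m3.png',cv2.resize(S['img'][int(v)-40:int(v)+40,int(u)-40:int(u)+40,::-1],None,fx=6,fy=6,interpolation=cv2.INTER_CUBIC))
E
```

```text
clock: 12.43
tool_pos: [0.5985, -0.0416, 0.2077]
eef_rot: [0.168, 0.986, 0.0, -0.0]
contact_force: [-0.3, 0.0, -0.7]
opening: 0.682
translate in present axes [-0.109 -0.044  1.242] twist 0.027 tilt [-8.e-04  4.e-04 -1.e+00] t 12.43 q7 0.94 open 0.682 pos [ 0.5985 -0.0416  0.2077] jaw 1.2336 F [-0.3  0.  -0.7]
yellow pred [335.9 163. ] [369.9 180. ] seen [337 165] [369 181]
green pred [335.9 186.4] [368.7 203.7] seen [337 188] [367 204]
```

View pics/m3.png

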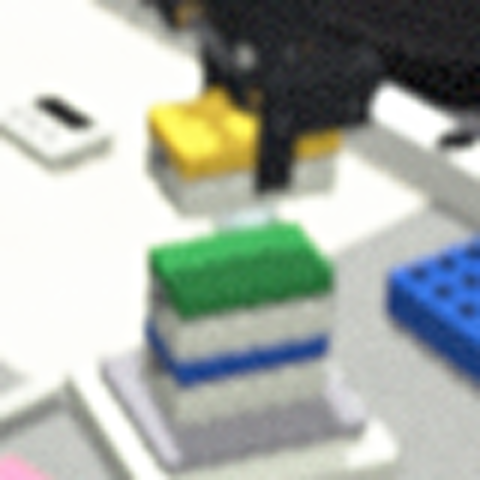

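```bash
python3 -m jog '[{"translation":[-0.11,-0.04,0.3],"twist":0.02,"claw":50},{"translation":[0,0,0.4],"twist":0,"claw":50},{"translation":[0,0,0.3],"twist":0,"claw":50},{"translation":[0,0,0.1],"twist":0,"claw":50},{"translation":[0,0,0.04],"twist":0,"claw":50},{"translation":[0,0,0],"twist":0,"claw":50},{"translation":[0,0,0],"twist":0,"claw":50}]' 20; python3 -c "
from h import *
plan((.602,-.0447,.158),np.pi/2-.34)"
```

```text
clock: 13.07
tool_pos: [0.6033, -0.0456, 0.1623]
eef_rot: [0.17, 0.985, 0.0, 0.0]
contact_force: [0.1, 0.3, -1.2]
opening: 0.679
translate in present axes [0.037 0.01  0.108] twist -0.021 tilt [ 9.e-04  2.e-04 -1.e+00] t 13.07 q7 0.92 open 0.679 pos [ 0.6033 -0.0456  0.1623] jaw 1.2286 F [ 0.1  0.3 -1.2]
```

```bash
python3 -m jog '[{"translation":[0.035,0.01,0.04],"twist":-0.02,"claw":50},{"translation":[0,0,0.03],"twist":0,"claw":50},{"translation":[0,0,0.02],"twist":0,"claw":50},{"translation":[0,0,0],"twist":0,"claw":50},{"translation":[0,0,0],"twist":0,"claw":50}]' 20; python3 -c "
from h import *
plan((.602,-.0447,.158),np.pi/2-.34)"
```

```text
clock: 13.48
tool_pos: [0.6017, -0.0448, 0.1585]
eef_rot: [0.169, 0.986, 0.0, 0.0]
contact_force: [0.7, 0.3, -2.2]
opening: 0.68
translate in present axes [-0.006  0.006  0.012] twist -0.002 tilt [ 2.e-04  0.e+00 -1.e+00] t 13.48 q7 0.91 open 0.68 pos [ 0.6017 -0.0448  0.1585] jaw 1.2306 F [ 0.7  0.3 -2.2]
```

Contact not yet felt; creep a little more, then release.

```bash
python3 -m jog '[{"translation":[0,0,0.02],"twist":0,"claw":50},{"translation":[0,0,0.02],"twist":0,"claw":50},{"translation":[0,0,0],"twist":0,"claw":50},{"translation":[0,0,0],"twist":0,"claw":50}]' 20; python3 -c "
from h import *
plan((.602,-.0447,.158),np.pi/2-.34)"
```

```text
clock: 13.82
tool_pos: [0.6018, -0.0448, 0.1581]
eef_rot: [0.169, 0.986, -0.0, 0.0]
contact_force: [-2.5, -0.2, 8.3]
opening: 0.682
translate in present axes [-0.003  0.005  0.004] twist -0.003 tilt [ 9.e-04 -3.e-04 -1.e+00] t 13.82 q7 0.91 open 0.682 pos [ 0.6018 -0.0448  0.1581] jaw 1.2305 F [-2.5 -0.2  8.3]
```

```bash
python3 -m jog '[{"translation":[0,0,-0.015],"twist":0,"claw":50},{"translation":[0,0,0],"twist":0,"claw":74},{"translation":[0,0,0],"twist":0,"claw":82},{"translation":[0,0,0],"twist":0,"claw":85},{"translation":[0,0,0],"twist":0,"claw":85},{"translation":[0,0,-0.3],"twist":0,"claw":85},{"translation":[0,0,-0.6],"twist":0,"claw":85},{"translation":[0,0,-0.6],"twist":0,"claw":85},{"translation":[0,0,-0.3],"twist":0,"claw":85},{"translation":[0,0,0],"twist":0,"claw":85}]' 20
python3 -c "
from h import *
plan((.416,-.207,.16),np.pi/2-.34)
plan((.416,-.207,.16),0)"
```

```text
clock: 14.65
tool_pos: [0.6036, -0.0446, 0.2322]
eef_rot: [0.169, 0.986, 0.001, 0.003]
contact_force: [0.5, -0.4, -0.2]
opening: 0.849
translate in present axes [ 3.074 -5.398  1.775] twist -0.004 tilt [ 5.9e-03  3.0e-04 -1.0e+00] t 14.65 q7 0.95 open 0.849 pos [ 0.6036 -0.0446  0.2322] jaw 1.2304 F [ 0.5 -0.4 -0.2]
translate in present axes [ 3.074 -5.398  1.775] twist 11.749 tilt [ 5.9e-03  3.0e-04 -1.0e+00] t 14.65 q7 0.95 open 0.849 pos [ 0.6036 -0.0446  0.2322] jaw 1.2304 F [ 0.5 -0.4 -0.2]
```

```bash
python3 -m jog '[{"translation":[0.2,-0.3,0],"twist":0,"claw":90},{"translation":[0.37,-0.65,0],"twist":0,"claw":90},{"translation":[0.37,-0.65,0],"twist":0,"claw":90},{"translation":[0.37,-0.65,0],"twist":0,"claw":80},{"translation":[0.37,-0.65,0],"twist":0,"claw":70},{"translation":[0.37,-0.65,0.1],"twist":0,"claw":70},{"translation":[0.37,-0.65,0.2],"twist":0,"claw":70},{"translation":[0.37,-0.65,0.3],"twist":0,"claw":70},{"translation":[0.28,-0.55,0.4],"twist":0,"claw":70},{"translation":[0,0,0.3],"twist":0,"claw":70},{"translation":[0,0,0],"twist":0,"claw":70},{"translation":[0,0,0],"twist":0,"claw":70}]' 20
python3 - <<'E'
from h import *
import h
np.set_printoptions(precision=4,suppress=True)
plan((.416,-.207,.078),np.pi/2-.34)
T,S=snap('top','top4'),snap('side','side4')
h.HUE.update(yellow=(18,36)); h.LID=.014
for s in([T],[S]): print('yellow',*fit(s,'lid','yellow',(.600,-.044,-.34),.189,smin=85,vmin=40,h=26))
for l in('stylus_grip','stand'):
  for c in('top','side'):print(l,c,[(np.round(x['location'],1).tolist(),round(x['confidence'],2)) for x in r.spot_point(l,c)[:2]])
u,v=proj(S,(.6,-.044,.15));a=S['img'][int(v)-40:int(v)+40,int(u)-40:int(u)+40]
u,v=proj(S,(.416,-.207,.11));b=S['img'][int(v)-40:int(v)+40,int(u)-40:int(u)+40]
u,v=proj(T,(.6,-.044,.15));c=T['img'][int(v)-40:int(v)+40,int(u)-40:int(u)+40]
print('b origin',int(u)-40,int(v)-40, 'pred axis',[np.round(proj(S,(.416,-.207,z)),1) for z in(.06,.1,.12)])
cv2.imwrite('pics/m4.png',cv2.resize(np.hstack([a,c,b])[:,:,::-1],(800,267),interpolation=cv2.INTER_CUBIC))
E
```

```text
clock: 15.65
tool_pos: [0.4136, -0.207, 0.1766]
eef_rot: [0.169, 0.986, 0.001, -0.001]
contact_force: [0.2, -0.3, 0.1]
opening: 0.697
translate in present axes [-0.062  0.017  2.465] twist 0.0 tilt [-0.0014  0.0014 -1.    ] t 15.65 q7 1.18 open 0.697 pos [ 0.4136 -0.207   0.1766] jaw 1.2308 F [ 0.2 -0.3  0.1]
yellow [ 0.5997 -0.0445 -0.3347] 0.021177290142807385 [672]
yellow [ 0.6124 -0.0386 -0.8444] 3.589121502641362 [79]
stylus_grip top []
stylus_grip side [([251.0, 341.8], 0.37)]
stand top [([230.5, 407.7], 0.62)]
stand side [([269.0, 341.0], 0.67)]
b origin 318 128 pred axis [array([344.1, 256.1]), array([344.8, 246.6]), array([345.2, 241.7])]
```

View pics/m4.png

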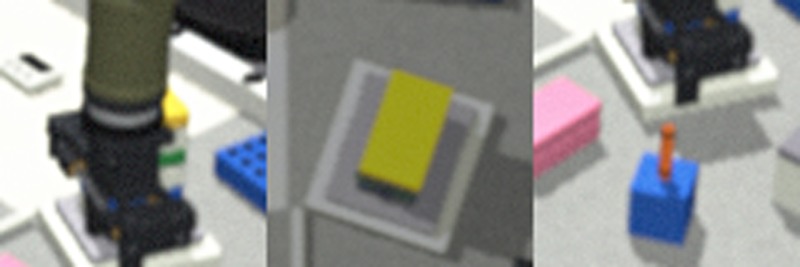

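```bash
python3 -m jog '[{"translation":[-0.06,0.01,0.2],"twist":0,"claw":60},{"translation":[0,0,0.5],"twist":0,"claw":60},{"translation":[0,0,0.6],"twist":0,"claw":60},{"translation":[0,0,0.6],"twist":0,"claw":60},{"translation":[0,0,0.35],"twist":0,"claw":60},{"translation":[0,0,0.14],"twist":0,"claw":60},{"translation":[0,0,0],"twist":0,"claw":60},{"translation":[0,0,0],"twist":0,"claw":0},{"translation":[0,0,0],"twist":0,"claw":0},{"translation":[0,0,0],"twist":0,"claw":0},{"translation":[0,0,0],"twist":0,"claw":0},{"translation":[0,0,0],"twist":0,"claw":0},{"translation":[0,0,0],"twist":0,"claw":0},{"translation":[0,0,0],"twist":0,"claw":0}]' 30
python3 -c "
from h import *
plan((.416,-.207,.16),np.pi/2-.34)"
```

```text
clock: 17.12
tool_pos: [0.4163, -0.208, 0.082]
eef_rot: [0.169, 0.986, -0.0, 0.0]
contact_force: [0.4, -0.6, 2.1]
opening: 0.147
translate in present axes [ 0.015  0.021 -1.95 ] twist -0.004 tilt [ 6.e-04 -1.e-04 -1.e+00] t 17.12 q7 1.07 open 0.147 pos [ 0.4163 -0.208   0.082 ] jaw 1.2304 F [ 0.4 -0.6  2.1]
```

```bash
python3 -m jog '[{"translation":[0,0,-0.1],"twist":0,"claw":0},{"translation":[0,0,-0.3],"twist":0,"claw":0},{"translation":[0,0,-0.4],"twist":0,"claw":0},{"translation":[0,0,-0.4],"twist":0,"claw":0},{"translation":[0,0,-0.4],"twist":0,"claw":0},{"translation":[0,0,-0.4],"twist":0,"claw":0},{"translation":[0,0,-0.3],"twist":0,"claw":0},{"translation":[0,0,-0.1],"twist":0,"claw":0},{"translation":[0,0,0],"twist":0,"claw":0},{"translation":[0,0,0],"twist":0,"claw":0}]' 30
python3 -c "
from h import *
plan((.566,-.281,.18),np.pi/2-.34)"
```

```text
clock: 17.95
tool_pos: [0.4159, -0.2079, 0.1775]
eef_rot: [0.169, 0.986, 0.0, -0.0]
contact_force: [1.3, -0.5, -0.4]
opening: 0.148
translate in present axes [-4.147 -0.47  -0.063] twist -0.004 tilt [-3.e-04  1.e-04 -1.e+00] t 17.95 q7 1.17 open 0.148 pos [ 0.4159 -0.2079  0.1775] jaw 1.2304 F [ 1.3 -0.5 -0.4]
```

```bash
python3 -m jog '[{"translation":[-0.2,-0.02,0],"twist":0,"claw":0},{"translation":[-0.4,-0.05,0],"twist":0,"claw":0},{"translation":[-0.5,-0.06,0],"twist":0,"claw":0},{"translation":[-0.5,-0.06,0],"twist":0,"claw":0},{"translation":[-0.5,-0.06,0],"twist":0,"claw":0},{"translation":[-0.5,-0.06,0],"twist":0,"claw":0},{"translation":[-0.5,-0.05,0],"twist":0,"claw":0},{"translation":[-0.5,-0.05,0],"twist":0,"claw":0},{"translation":[-0.4,-0.04,0.2],"twist":0,"claw":0},{"translation":[-0.14,-0.01,0.25],"twist":0,"claw":0},{"translation":[0,0,0],"twist":0,"claw":0},{"translation":[0,0,0],"twist":0,"claw":0}]' 30
python3 - <<'E'
from h import *
plan((.566,-.2805,.15),np.pi/2-.34)
T,S=snap('top','top5'),snap('side','side5')
p=r.get_state()['tool_pos']
for n,s in(('top',T),('side',S)):
    print(n,'hole',np.round(proj(s,(.566,-.2805,.07)),1),[(np.round(x['location'],1).tolist(),round(x['confidence'],2)) for x in r.spot_point('hole',n)[:2]],'tip pred',np.round(proj(s,p-[0,0,.077]),1),'shaft top',np.round(proj(s,p-[0,0,.022]),1),[(np.round(x['location'],1).tolist(),round(x['confidence'],2)) for x in r.spot_point('stylus_tip',n)[:2]])
u,v=map(int,proj(S,(.566,-.2805,.1)));print('origin',u-30,v-30)
cv2.imwrite('pics/m5.png',cv2.resize(S['img'][v-30:v+30,u-30:u+30,::-1],None,fx=9,fy=9,interpolation=cv2.INTER_CUBIC))
E
```

```text
clock: 18.95
tool_pos: [0.5647, -0.2798, 0.1579]
eef_rot: [0.169, 0.986, 0.0, -0.002]
contact_force: [-0.4, 0.1, 0.4]
opening: 0.149
translate in present axes [-0.039 -0.006  0.198] twist 0.001 tilt [-0.004   0.0016 -1.    ] t 18.95 q7 1.29 open 0.149 pos [ 0.5647 -0.2798  0.1579] jaw 1.2309 F [-0.4  0.1  0.4]
top hole [430.7 182.1] [([183.2, 432.4], 0.76)] tip pred [431.2 181.9] shaft top [434.8 179.5] []
side hole [393.  246.5] [([216.6, 349.6], 0.18)] tip pred [393.1 243.6] shaft top [395.1 230.4] [([239.9, 389.4], 0.59)]
origin 364 209
```

View pics/m5.png

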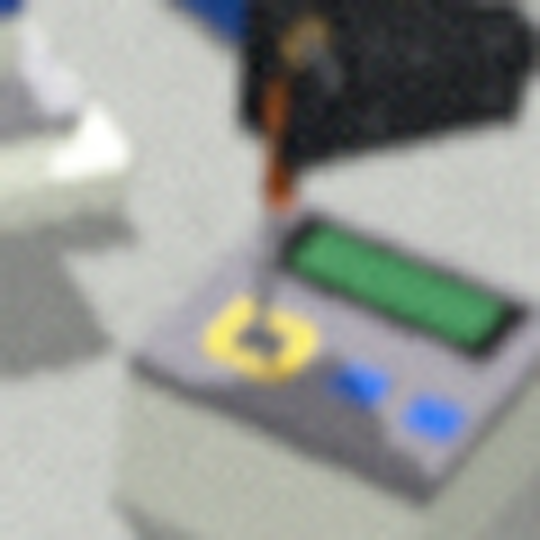

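```bash
python3 -m jog '[{"translation":[-0.035,0,0.05],"twist":0,"claw":0},{"translation":[0,0,0.15],"twist":0,"claw":0},{"translation":[0,0,0.2],"twist":0,"claw":0},{"translation":[0,0,0.2],"twist":0,"claw":0},{"translation":[0,0,0.2],"twist":0,"claw":0},{"translation":[0,0,0.08],"twist":0,"claw":0},{"translation":[0,0,0],"twist":0,"claw":0},{"translation":[0,0,0],"twist":0,"claw":0},{"translation":[0,0,0],"twist":0,"claw":0}]' 30
python3 -c "
from h import *
plan((.566,-.2805,.111),np.pi/2-.34)"
```

```text
clock: 20.0
tool_pos: [0.5678, -0.281, 0.1247]
eef_rot: [0.169, 0.986, 0.0, 0.0]
contact_force: [-0.3, 0.1, -0.2]
opening: 0.145
translate in present axes [ 0.046 -0.004  0.343] twist -0.003 tilt [ 6.e-04 -1.e-04 -1.e+00] t 20.0 q7 1.27 open 0.145 pos [ 0.5678 -0.281   0.1247] jaw 1.2305 F [-0.3  0.1 -0.2]
```

```bash
for i in 1; do python3 -m jog '[{"translation":[0.04,0,0.1],"twist":0,"claw":0},{"translation":[0,0,0.05],"twist":0,"claw":0},{"translation":[0,0,0],"twist":0,"claw":0},{"translation":[0,0,0],"twist":0,"claw":0}]' 30; python3 -m jog '[{"translation":[0,0,0.05],"twist":0,"claw":0},{"translation":[0,0,0],"twist":0,"claw":0},{"translation":[0,0,0],"twist":0,"claw":0}]' 30; python3 -m jog '[{"translation":[0,0,0.05],"twist":0,"claw":0},{"translation":[0,0,0],"twist":0,"claw":0},{"translation":[0,0,0],"twist":0,"claw":0}]' 30; done | grep -v rot
```

```text
clock: 20.33
tool_pos: [0.5659, -0.2804, 0.1184]
contact_force: [-0.8, 0.4, -0.6]
opening: 0.147
clock: 20.58
tool_pos: [0.5663, -0.2805, 0.1168]
contact_force: [-0.1, -0.2, 1.8]
opening: 0.148
clock: 20.83
tool_pos: [0.5662, -0.2804, 0.1147]
contact_force: [0.9, 0.1, 2.2]
opening: 0.148
```

```bash
python3 -m jog '[{"translation":[0,0,0.04],"twist":0,"claw":0},{"translation":[0,0,0],"twist":0,"claw":0},{"translation":[0,0,0],"twist":0,"claw":0}]' 30
```

```text
clock: 21.08
tool_pos: [0.5662, -0.2805, 0.1131]
eef_rot: [0.169, 0.986, -0.0, 0.0]
contact_force: [-0.2, -0.1, 3.8]
opening: 0.148
```

```bash
python3 -m jog '[{"translation":[0,0,0.03],"twist":0,"claw":0},{"translation":[0,0,0],"twist":0,"claw":0},{"translation":[0,0,0],"twist":0,"claw":0}]' 30;python3 -m jog '[{"translation":[0,0,0.03],"twist":0,"claw":0},{"translation":[0,0,0],"twist":0,"claw":0},{"translation":[0,0,0],"twist":0,"claw":0}]' 30
```

```text
clock: 21.33
tool_pos: [0.5662, -0.2804, 0.1119]
eef_rot: [0.169, 0.986, 0.0, 0.0]
contact_force: [0.2, 0.2, 3.3]
opening: 0.151
clock: 21.58
tool_pos: [0.5663, -0.2805, 0.1108]
eef_rot: [0.169, 0.986, -0.0, 0.0]
contact_force: [-0.6, 0.4, 4.4]
opening: 0.144
```

```bash
python3 -m jog '[{"translation":[0,0,0.03],"twist":0,"claw":0},{"translation":[0,0,0],"twist":0,"claw":0},{"translation":[0,0,0],"twist":0,"claw":0}]' 30;python3 -m jog '[{"translation":[0,0,0.02],"twist":0,"claw":0},{"translation":[0,0,0],"twist":0,"claw":0},{"translation":[0,0,0],"twist":0,"claw":0}]' 30
```

```text
clock: 21.83
tool_pos: [0.567, -0.2806, 0.1106]
eef_rot: [0.169, 0.986, -0.0, 0.001]
contact_force: [-0.5, -0.0, 10.9]
opening: 0.148
clock: 22.08
tool_pos: [0.5674, -0.2808, 0.1105]
eef_rot: [0.169, 0.986, -0.0, 0.002]
contact_force: [-0.3, 0.3, 14.0]
opening: 0.146
```

```bash
python3 -m jog '[{"translation":[0,0,-0.025],"twist":0,"claw":0},{"translation":[0,0,0],"twist":0,"claw":0},{"translation":[0,0,0],"twist":0,"claw":0},{"translation":[0,0,0],"twist":0,"claw":0},{"translation":[0,0,0],"twist":0,"claw":0},{"translation":[0,0,0],"twist":0,"claw":0}]' 30
python3 - <<'E'
from h import *
plan((.566,-.2805,.1105),np.pi/2-.34)
print([round(r.get_state()['contact_force'][2],1) for _ in range(1)])
T,S=snap('top','top6'),snap('side','side6')
print(r.get_state()['contact_force'])
u,v=map(int,proj(S,(.59,-.15,.1)))
cv2.imwrite('pics/m6.png',cv2.resize(S['img'][v-50:v+50,u-60:u+60,::-1],None,fx=6,fy=6,interpolation=cv2.INTER_CUBIC))
E
```

```text
clock: 22.58
tool_pos: [0.5669, -0.2806, 0.1107]
eef_rot: [0.169, 0.986, -0.0, 0.001]
contact_force: [0.2, 0.6, 8.2]
opening: 0.145
translate in present axes [ 0.023 -0.005  0.004] twist -0.003 tilt [ 2.2e-03 -7.0e-04 -1.0e+00] t 22.58 q7 1.26 open 0.145 pos [ 0.5669 -0.2806  0.1107] jaw 1.2305 F [0.2 0.6 8.2]
[np.float64(8.2)]
[-0.30792596 -0.63673817  9.75143389]
```

View pics/m6.png

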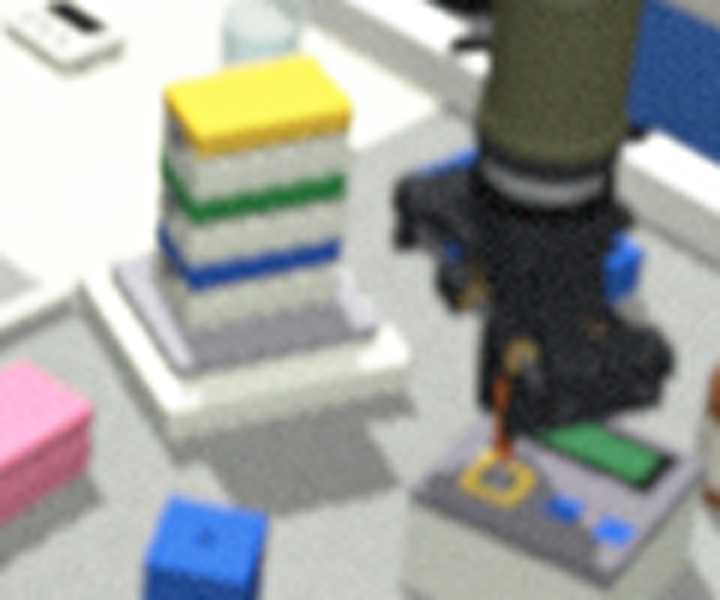

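```bash
python3 -c "
from plant import r
print(r.finish_job()); s=r.get_state(); print(s['clock'],s['contact_force'],s['tool_pos'])"
```

```text
the job is handed in; nothing more can be done
None
the job is handed in; nothing more can be done
```

I placed the green-lidded box on the blue one and the yellow-lidded box on the green one, letting go of each. I then took the stylus from its stand, put it through the yellow-framed hole and held the button down. I handed the job in at about 22.7 s on the robot's clock, with the button still pressed.

**Stack:** The last side view shows the three boxes upright with their edges lined up. These are the positions fitted from the top camera:

| Box | x (m) | y (m) | yaw (rad) |
|---|---|---|---|
| Blue | 0.601 | -0.044 | -0.33 |
| Green | 0.599 | -0.044 | -0.36 |
| Yellow | 0.600 | -0.0445 | -0.335 |

Each box is within about 2 mm and 2° of the others. Green was fitted before yellow went on, and blue before anything was placed. The side-camera fits were noisier, and the one for yellow failed because the arm was in the way.

**Button:** The stylus first met resistance with the tool at about 0.117 m and came to a hard stop 6 mm lower, which matches full travel. The force briefly reached 14 N at the stop, so I eased it back to about 8–10 N, still above the 5 N needed at full travel.

**Not checked:** I didn't measure the other bench items again. None of the moves touched them as far as the pictures and force readings showed. The button's travel is inferred from force and position, as it can't be seen directly.

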